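Check a pump shaft in a limit snap gauge

TASK

Take the pump shaft out of the steel V-blocks and check its journal in the snap gauge: slide it down in light touch with the fixed anvil, through the go gap, until the no-go button stops it, and press it there with about 6 newtons for a second, level within two degrees and never with more than 20 newtons. Then lift it out and lay it down, without dropping it, in the two white V-saddles of the blue tray; leave everything else on the bench where it is.

Things in the scene. Friction and masses are not known exactly. Their poses are not given: they have to be found in the camera images.
- shaft_center (a point): The steel pump shaft, loose, about 0.36 kg, lying level in the V-blocks: a plain round bar 20 mm in diameter and 150 mm long, with a thinner stub (12 mm diameter, 22 mm long, keyway) on its -x end. This point is on its axis, half-way along the 150 mm bar; x runs along the axis towards the plain end, z starts upwards.
- shaft_journal (a point): The journal to be gauged: a point on the shaft's axis 50 mm from shaft_center towards the plain end (25 mm short of that end). Same axes as shaft_center.
- stand: Grey bench stand (foot 110 x 90 x 16 mm) that holds the snap gauge, a green C-frame 16 mm thick along x and 76 mm wide along y, mouth up. Origin on the bench under the mouth; x: through the gap, along a shaft being gauged; y: across the gap, towards the anvil; z up. The frame is clamped with a lean of up to 0.12 rad to either side about an x line 40 mm above the bench. The lean is not measured.
- gauge_stop (a point): Axis of a 20 mm shaft that touches the anvil and is stopped by the no-go button, were the frame upright: 105 mm above the bench, axes as stand. With the lean it moves up to 8 mm along y, hardly in z. Anvil: one flat steel face 10 mm to +y, 14 mm wide (x), from 28 mm below to 44 mm above this point, 26 mm higher than the button side. Poses are 1 to 2 mm out; steel is stiff.
- gauge_go (a point): Middle of the go gap (21 mm wide in y) at its mouth, were the frame upright: 18 mm above gauge_stop; the lean moves it up to 10 mm along y. The upper (go) button's face, 12 mm wide along x, is 10.5 mm to -y and reaches from here 10 mm down. The lower (no-go) button leaves 17 mm to the anvil, its top edge 7 mm below gauge_stop. The arm behind them, 18 to 38 mm to -y, ends at this height.
- vblocks_seat (a point): Pair of steel V-blocks on a grey plate 150 x 86 x 10 mm, fixed, where the shaft lies at the start. Each block is 22 mm thick, centred 48 mm either side of this point along x, 47 mm wide, tops at the height of this point. This point, 55 mm above the bench, lies on the axis of a shaft resting in them; x runs along the Vs, z up.
- tray_seat (a point): Blue plastic tray 230 x 120 mm with walls 24 mm high, fixed, holding two white V-saddles for a checked shaft. Each saddle is 12 mm thick, centred 45 mm either side of this point along x, 47 mm wide, tops at the height of this point, the 90 degree V 28 mm wide at the top. This point, 55 mm above the bench, lies on the axis of a 20 mm shaft resting in both; x runs along the Vs, z up.
- bottle_center (a point): Bystander: round reagent bottle, 64 mm diameter, 150 mm high, standing; point at half its height, z up.
- jar_center (a point): Bystander: small round jar, 48 mm diameter, 75 mm high, standing; point at half its height, z up.
- screwdriver: Bystander: black-handled screwdriver 170 mm long lying on the bench beyond the gauge; origin on its underside at its middle, x along it towards the blade.
Not all that is in view belongs to the job. Of the things that look like the part that bears shaft_center, the largest one is meant.

How it is judged:
By the outcome, as a careful person would: the job done as asked, in the order asked, and still so for the second after the job is handed in, with the robot touching nothing.
It also fails if it takes over 64 s, if anything falls off the work surface, if the arm or the gripper's body presses on something with over 40 N, if the wrist force passes 120 N, or if a joint passes its speed limit or range.

ROBOT

A 7-joint arm with a two-finger parallel gripper is mounted at the origin on the work surface. World frame = base frame: x ahead of the robot, y to its left, z up, the work surface at z = 0. Lengths are in m, angles in rad, forces in N, time in s.
With the tool pointing down it reaches from about 0.425 to 0.925 m from the base axis. Payload 6.8 kg.
Tool frame: the origin (TCP) lies on the front face of the gripper's body, between the roots of the fingers; the fingertips stand 73 mm ahead of it and the grasp point (between the pads) lies 54 mm ahead of it (env.nose_length is the distance from the TCP to the fingertips, in m); z points along the fingers, y is the direction in which the jaws open and shut (so a half turn about z gives the same grasp; the last joint's range is limited). The gripper opens to 85 mm and grips with 20 to 120 N. Pads are 22 mm wide; open, the fingers measure 114 mm over their backs; the gripper's body (76 mm by 85 mm) begins 54 mm behind the grasp point. The pads swing forward as they close: fully open they stand 13 mm farther back than shut.
Start: joints at [-1.436, 0.477, 0.022, 1.555, -0.011, 1.109, -0.083], TCP at [0.162, 0.655, 0.304] pointing down, gripper open.
Joint ranges: [-2.96, 2.96], [-0.34, 2.1], [-1.41, 1.46], [0.24, 2.44], [-1.37, 4.51], [0.17, 1.92], [-2.96, 2.96]. Speed limits (rad/s): [2.39, 2.39, 3.14, 3.14, 3.14, 3.14, 3.14].

INTERFACE

Orientations are given as a unit quaternion [w, x, y, z].
In Python, from cell import env, kin, camera, calibration, job gives the robot as it stands. The module is installed in compiled form; this text tells all that it offers. Calls block until the motion is done:
- env.reach(position, orientation): joint-space move of the TCP to a pose.
- env.movel(position, velocity=0.15, rot=None, stop_force=None): straight line of the TCP; rot=None keeps the orientation; velocity is the mean speed in m/s. With stop_force (N) it stops when the force on the tool has changed by that much, and returns True; else False.
- env.goto_joints(angles): joint-space move.
- env.grip(opening, f_grip=None): finger opening in m; f_grip is the grip in N (None keeps the last); returns when the fingers have stopped.
- env.dwell(seconds).
- kin.inverse_kinematics(position, orientation): joint angles nearest the present ones, or None.
- env.get_state(): the state.
- camera(name): name is "side" or "top" or "wrist"; returns (picture, depth): 480x640x3 uint8, blue, green, red; 480x640 float32, m along the optical axis (not along the pixel's ray), 0 where there is no reading.
- calibration(name): a dict with "fx", "fy", "cx", "cy" (pixels), "k1" (the pictures are not rectified: a ray, as slopes to the right and down, at radius r is drawn at 1 + k1 r^2 times it, then the intrinsics apply), "rvec" (rotation vector, rad) and "tvec" (3), from world to camera coordinates, as OpenCV has them. Camera axes: x right, y down, z forward; pixel columns grow to the right and rows downward; lengths in m; the calibration is good to about 2 mm. A picture is of the moment at which its call begins: read the wrist's pose just before it. calibration takes no time and is no camera call; for the wrist camera it gives the pose at the moment of the call.
A pose or a line that the arm cannot do raises env.PlanningError and nothing moves.
- job.job_done(): hands the job in, once; it reports no verdict.
The state is a dict: "time": time; "qpos": joint angles; "joint_velocities": joint speeds; "joint_torque": joint torques, N m; "tcp_pos": TCP position; "orientation": TCP orientation; "force": force on the tool from outside, world axes, zero at the start; "torque": the same for the moment, N m; "opening": finger opening in m.
Only numpy, scipy, OpenCV 4.12 (cv2) and the standard library are available. Lean on these libraries where they do the work, as an engineer would, in place of code of your own. Each camera call takes 0.05 s, during which the arm holds its last target.

## Working session

There is one attempt and no reset: what is moved stays moved. The work goes in short steps, each a Python script; the robot and the scene stay as the last script left them, time stands still between calls to the robot, and variables do not carry over. Pictures are saved under pics/ and viewed, and the job is handed in when it is done.

```bash
mkdir -p pics; ls; python3 - <<'E'
from cell import env, kin, camera, calibration, job
import cv2
s=env.get_state(); print(s)
for n in("side","top","wrist"):
    c=calibration(n); print(n,c)
    p,d=camera(n); cv2.imwrite(f"pics/{n}0.png",p); 
    import numpy as np; np.save(f"pics/{n}0.npy",d)
E
```

```text
pics
{'time': 0.0, 'qpos': array([-1.43609393,  0.47779662,  0.02236267,  1.55644329, -0.01148685,
        1.10929355, -0.08309413]), 'joint_velocities': array([ 5.92049808e-04, -9.04455823e-04,  9.03811111e-04,  8.44725396e-04,
        5.48233213e-06, -3.80037121e-05,  1.24818878e-03]), 'joint_torque': array([-4.23626243e-04, -5.96452618e+01,  1.60769664e+00, -2.81183749e+01,
        1.25019587e-02,  9.57153534e-03, -1.38143014e-05]), 'tcp_pos': array([0.16219734, 0.65475497, 0.30293183]), 'orientation': array([-3.15014284e-05,  1.21096691e-01,  9.92640303e-01, -9.05599604e-04]), 'force': array([ 0.12818395, -1.01548576,  0.26434822]), 'torque': array([-0.06131575, -0.03452918, -0.00955505]), 'opening': 0.0852543093764461}
side {'fx': 447.63254071091933, 'fy': 447.63254071091933, 'cx': 311.2699831827368, 'cy': 236.09195795565603, 'k1': -0.08087312393245137, 'rvec': array([ 2.26362325, -0.49738389,  0.24065541]), 'tvec': array([-0.60538513,  0.23074087,  0.75869897])}
top {'fx': 618.9430734264198, 'fy': 618.9430734264198, 'cx': 317.11956919007775, 'cy': 233.78690218147577, 'k1': -0.053366457265006544, 'rvec': array([ 2.17289832, -2.18432561,  0.05916999]), 'tvec': array([-0.02774031,  0.65478252,  1.44544624])}
wrist {'fx': 376.52073004760894, 'fy': 376.52073004760894, 'cx': 326.5773021844687, 'cy': 241.14350485328856, 'k1': -0.05434326843555375, 'rvec': array([-2.29965445, -1.8025147 , -0.23835067]), 'tvec': array([-0.67391689, -0.03672476,  0.37912023])}
```

View pics/side0.png

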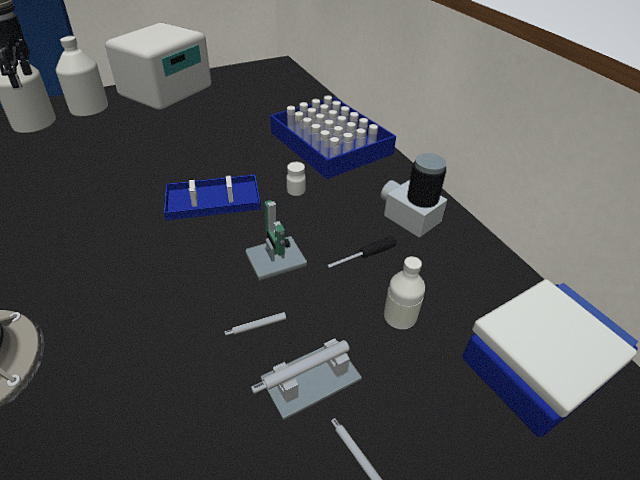

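View pics/top0.png

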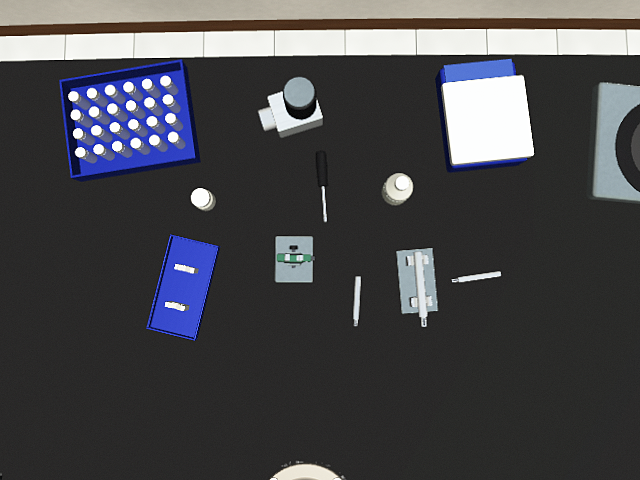

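View pics/wrist0.png

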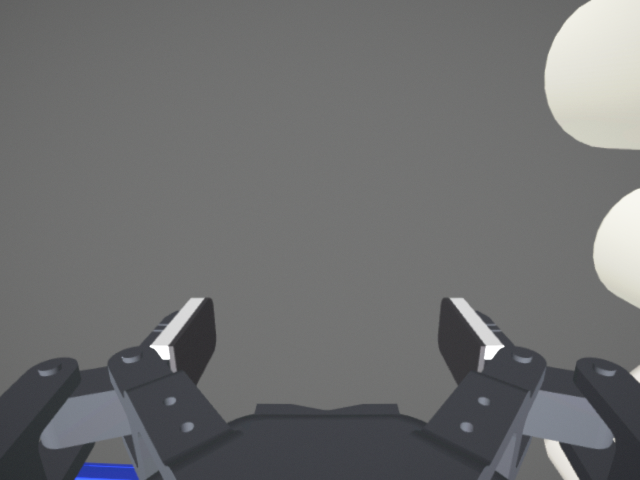

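The side view shows three bars that could be the shaft. One lies in the V-blocks at (305,365) (top view (421,288)). A small one lies on the bench at (258,323) (top (357,300)), and another at (355,450) (top (477,277)). The one in the V-blocks is the largest and fits the description. I'll confirm that with an enlarged crop.

```bash
cat > h.py <<'E'
import numpy as np, cv2
from scipy.spatial.transform import Rotation as R
def cam(c):
    K=np.array([[c['fx'],0,c['cx']],[0,c['fy'],c['cy']],[0,0,1]]);D=np.array([c['k1'],0,0,0,0.])
    Rm=cv2.Rodrigues(np.array(c['rvec']))[0];t=np.array(c['tvec']);return K,D,Rm,t
def proj(c,P):
    K,D,Rm,t=cam(c);return cv2.projectPoints(np.atleast_2d(np.array(P,float)),Rm,t,K,D)[0][:,0]
def rays(c,uv):
    K,D,Rm,t=cam(c);n=cv2.undistortPoints(np.array(uv,float).reshape(-1,1,2),K,D)[:,0]
    d=np.c_[n,np.ones(len(n))]@Rm; return -Rm.T@t,d   # d not normalised: depth along axis
def onplane(c,uv,z):
    o,d=rays(c,uv); return o+d*((z-o[2])/d[:,2])[:,None]
def withdepth(c,uv,dep):
    o,d=rays(c,uv); return o+d*np.array(dep)[:,None]
def tri(c1,u1,c2,u2):
    o1,d1=rays(c1,[u1]);o2,d2=rays(c2,[u2]);d1=d1[0];d2=d2[0]
    s=np.linalg.lstsq(np.c_[d1,-d2],o2-o1,rcond=None)[0]
    a=o1+s[0]*d1;b=o2+s[1]*d2;return (a+b)/2,np.linalg.norm(a-b)
E
python3 - <<'E'
from cell import calibration
from h import *
for n in('side','top'):
    c=calibration(n);print(n,proj(c,[[0,0,0],[.162,.655,.3]]).round(), rays(c,[[320,240]]))
c=calibration('top');names=dict(vb=(421,288),gauge=(294,258),traymid=(181,288),bottle=(400,185),jar=(203,199),s1=(357,300),s2=(477,277))
for k,v in names.items(): print(k,onplane(c,[v],0.05).round(3))
im=cv2.imread('pics/top0.png');cv2.imwrite('pics/topcrop.png',cv2.resize(im[210:350,130:530],None,fx=2,fy=2,interpolation=cv2.INTER_CUBIC))
im=cv2.imread('pics/side0.png');cv2.imwrite('pics/sidecrop.png',cv2.resize(im[150:430,150:420],None,fx=2.1,fy=2.1,interpolation=cv2.INTER_CUBIC))
E
```

```text
side [[-25. 364.]
 [ 15.  59.]] (array([ 0.36541287, -0.62258891,  0.68863133]), array([[ 0.33948573,  0.65378501, -0.67658791]]))
top [[305. 511.]
 [-38. 479.]] (array([ 0.55252564, -0.05331148,  1.48684155]), array([[ 0.05951599,  0.01048442, -0.99823361]]))
vb [[ 0.526 -0.271  0.05 ]]
gauge [[0.597 0.022 0.05 ]]
traymid [[0.528 0.286 0.05 ]]
bottle [[ 0.766 -0.226  0.05 ]]
jar [[0.736 0.236 0.05 ]]
s1 [[ 0.499 -0.123  0.05 ]]
s2 [[ 0.55  -0.401  0.05 ]]
```

View pics/topcrop.png

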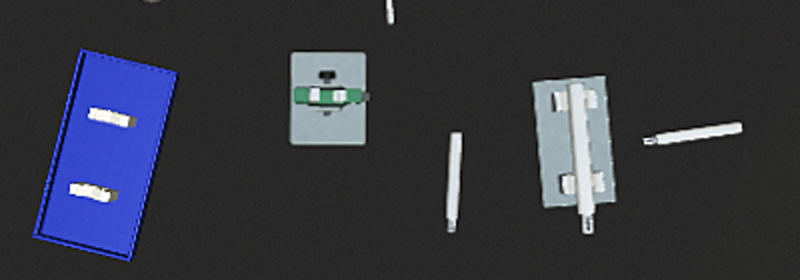

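View pics/sidecrop.png

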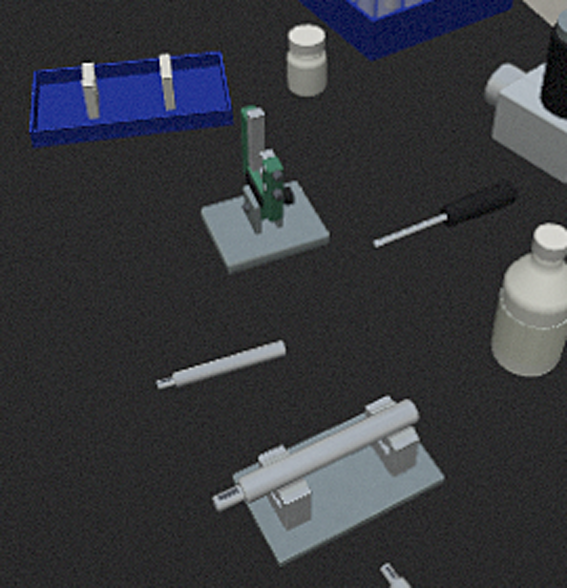

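The top crop shows the shaft in the V-blocks at (580,150), with its stub at (588,222) facing the robot. It is clearly the longest and thickest of the three; the loose bars are at (454,180) and (692,134). Next come wrist views over the tray, gauge and V-blocks.

```bash
python3 - <<'E'
from cell import env,kin,calibration
from h import *
s=env.get_state();c=calibration('wrist');K,D,Rm,t=cam(c)
q=s['orientation'];Rt=R.from_quat(q[[1,2,3,0]]).as_matrix()
print('cam pos in tool',(Rt.T@(-Rm.T@t-s['tcp_pos'])).round(4)); print('cam axes in tool',(Rt.T@Rm.T).round(3))
for q in([0,1,0,0],[0,0,1,0]):
  for p in([.53,.286,.3],[.6,.02,.32],[.526,-.27,.3],[.526,-.27,.1]):
    print(q,p,kin.inverse_kinematics(p,q))
E
```

```text
cam pos in tool [ 0.0649 -0.0001 -0.0711]
cam axes in tool [[ 0.001 -0.965 -0.262]
 [ 1.     0.001 -0.   ]
 [ 0.    -0.262  0.965]]
[0, 1, 0, 0] [0.53, 0.286, 0.3] [-1.14707636  0.43728314  0.7392412   1.77714383 -0.3338676   1.05651202
 -1.85853623]
[0, 1, 0, 0] [0.6, 0.02, 0.32] [-0.866035    0.51280101  1.0306423   1.76905849 -0.48183926  1.13845446
 -1.25305957]
[0, 1, 0, 0] [0.526, -0.27, 0.3] [-0.28588291  0.46233969  0.89023979  1.80847493 -0.40720459  1.06614806
 -0.81561345]
[0, 1, 0, 0] [0.526, -0.27, 0.1] [-0.3332993   0.92804871  1.05008775  1.94785071 -1.03669736  0.93857892
 -0.31165009]
[0, 0, 1, 0] [0.53, 0.286, 0.3] [-0.74247276  0.36277712  0.18586998  1.75087473 -0.07634552  1.03494925
  1.04138288]
[0, 0, 1, 0] [0.6, 0.02, 0.32] [-0.57648441  0.37631111  0.57613613  1.75299981 -0.22903362  1.07970758
  1.64731313]
[0, 0, 1, 0] [0.526, -0.27, 0.3] [-0.43098506  0.60240066  1.17067611  1.8154166  -0.61043099  1.14427926
  2.51810203]
[0, 0, 1, 0] [0.526, -0.27, 0.1] [-0.02469857  0.67128713  0.53389872  1.92970068 -0.5261246   0.68194228
  2.40317984]
```

```bash
cat > snap.py <<'E'
from cell import env,kin,calibration,camera
from h import *
import pickle
def snap(name):
    c=calibration('wrist');p,d=camera('wrist');cv2.imwrite(f'pics/{name}.png',p);pickle.dump((c,p,d),open(f'pics/{name}.pkl','wb'))
E
python3 - <<'E'
from snap import *
q=[0,1,0,0]
env.reach([.49,.286,.30],q);snap('tray1')
env.reach([.55,.05,.32],q);snap('g1')
env.movel([.55,-.03,.32],velocity=.2);snap('g2')
env.reach([.49,-.24,.30],q);snap('v1')
env.movel([.49,-.30,.30],velocity=.2);snap('v2')
s=env.get_state();print(s['time'],s['tcp_pos'],s['force'])
ims=[cv2.imread(f'pics/{n}.png') for n in('tray1','g1','g2','v1')]
m=np.vstack([np.hstack(ims[:2]),np.hstack(ims[2:])]);cv2.imwrite('pics/m1.png',cv2.resize(m,(800,600),interpolation=cv2.INTER_AREA))
E
```

```text
5.0417 [ 0.49090648 -0.29840154  0.29972148] [-0.01979583 -0.26712757  0.21467898]
```

View pics/m1.png

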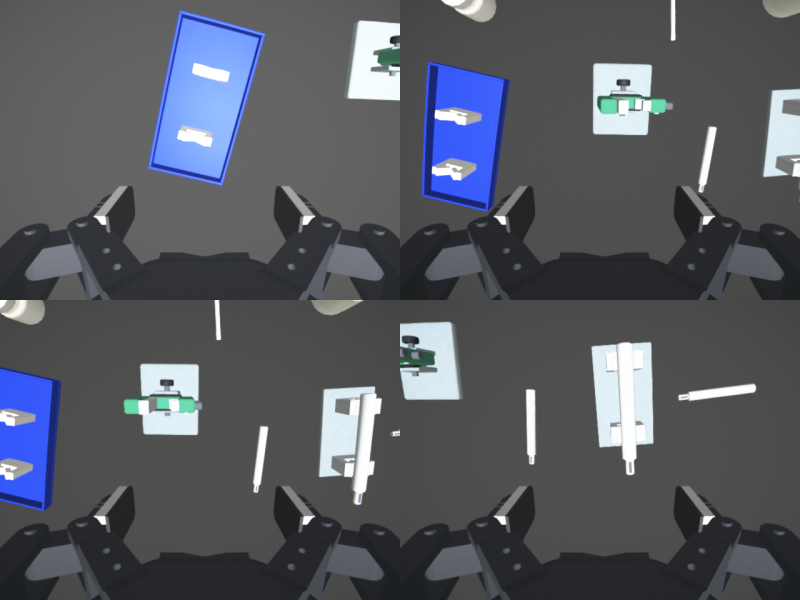

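```bash
python3 - <<'E'
import cv2
a=cv2.imread('pics/v1.png')[50:300,250:500];b=cv2.imread('pics/v2.png')[50:300,150:400]
cv2.imwrite('pics/vz.png',cv2.resize(cv2.hconcat([a,b]),(800,400),interpolation=cv2.INTER_CUBIC))
a=cv2.imread('pics/g1.png')[90:230,290:450];b=cv2.imread('pics/g2.png')[90:230,190:350]
cv2.imwrite('pics/gz.png',cv2.resize(cv2.hconcat([a,b]),(800,350),interpolation=cv2.INTER_CUBIC))
E
```

```text
(no output)
```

View pics/vz.png

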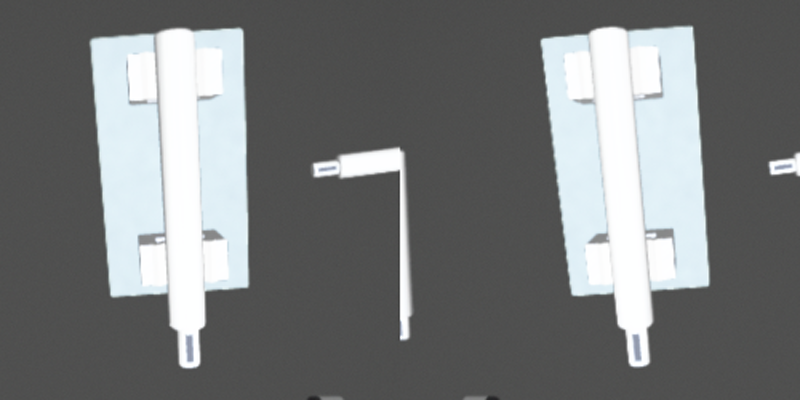

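View pics/gz.png

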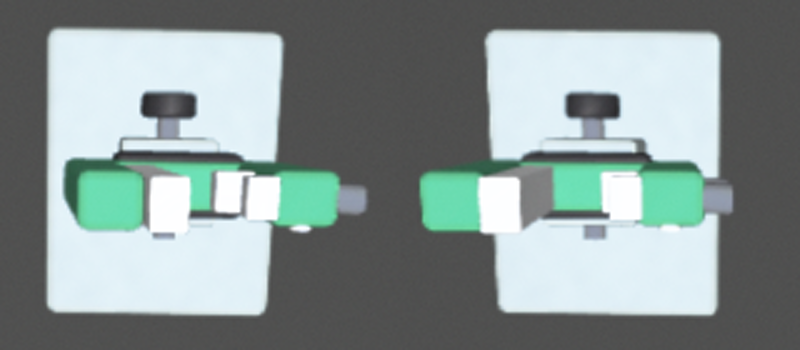

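```bash
cat > cloud.py <<'E'
from h import *
import pickle
def cloud(n):
    c,p,d=pickle.load(open(f'pics/{n}.pkl','rb'));v,u=np.mgrid[0:480,0:640]
    P=withdepth(c,np.c_[u.ravel(),v.ravel()],d.ravel()).reshape(480,640,3);P[d<=0]=np.nan
    return c,p,d,P
E
python3 - <<'E'
from cloud import *
for n in('v1','v2'):
    c,p,d,P=cloud(n);g=p.min(2)
    box=(P[...,0]>.4)&(P[...,0]<.66)&(abs(P[...,1]+.265)<.045)
    z=P[...,2]
    print(n,'bench z med',np.nanmedian(z[(p.max(2)<100)&(np.arange(480)[:,None]<280)]),)
    m=box&(z>.0585)&(z<.075);X=P[m];mu=np.median(X,0)
    l=cv2.fitLine(X[:,:2].astype(np.float32),cv2.DIST_HUBER,0,.001,.001).ravel()
    dv=l[:2]*np.sign(l[0]);s=(X[:,:2]-l[2:])@dv;w=np.abs((X[:,:2]-l[2:])@[-dv[1],dv[0]])
    top=X[(w<.003)]; st=s[w<.003];pz=np.polyfit(st,top[:,2],1)
    print(m.sum(),'yaw deg',np.degrees(np.arctan2(dv[1],dv[0])),'line pt',l[2:],'ends',l[2:]+dv*np.percentile(s,.2),l[2:]+dv*np.percentile(s,99.8),'topz',np.median(top[:,2]),'slope',pz)
    # silhouette edges via grey threshold: bright shaft
    np.save('pics/m_%s.npy'%n,m); vv,uu=np.nonzero(m);print('px',uu.min(),uu.max(),vv.min(),vv.max())
    for r in (90,120,140,170,200,225): print(r,g[r,uu.min()-12:uu.max()+12:1].tolist()) if n=='v1' and r in(140,170) else None
E
```

```text
v1 bench z med 0.0011228233585342529
4565 yaw deg 4.2408247 line pt [ 0.5359891 -0.2678591] ends [ 0.44120069 -0.27488783] [ 0.61150637 -0.26225936] topz 0.06556235475644337 slope [0.01303187 0.06534247]
px 347 377 68 279
140 [227, 226, 226, 227, 226, 226, 226, 225, 225, 225, 226, 226, 226, 222, 197, 167, 210, 233, 244, 249, 252, 254, 253, 253, 254, 254, 253, 253, 254, 254, 254, 254, 253, 253, 253, 253, 252, 251, 244, 212, 224, 224, 224, 224, 224, 224, 224, 224, 224, 224, 224, 224, 225, 225]
170 [224, 225, 224, 225, 226, 226, 225, 225, 225, 225, 226, 226, 226, 226, 227, 223, 186, 185, 228, 242, 249, 252, 253, 254, 254, 254, 254, 254, 254, 254, 254, 254, 254, 254, 254, 254, 253, 253, 251, 246, 207, 223, 226, 226, 225, 226, 225, 224, 225, 224, 224, 224, 224, 223]
v2 bench z med 0.0011110486788121487
4546 yaw deg 4.2630672 line pt [ 0.5354105  -0.26877642] ends [ 0.44115269 -0.2758026 ] [ 0.611437   -0.26310924] topz 0.06553627609947965 slope [0.01320726 0.06529076]
px 268 307 67 278
```

```bash
python3 - <<'E'
from cloud import *
c1=cloud('v1')[0];c2=cloud('v2')[0]
print('tri plain end',tri(c1,(359.4,70),c2,(279.4,69.4)),'stub tip',tri(c1,(368.8,278.8),c2,(299.4,278.1)))
def rect(P2):
    r=cv2.minAreaRect(P2.astype(np.float32));return r
for n in('g1','g2'):
    c,p,d,P=cloud(n);z=P[...,2];near=(abs(P[...,0]-.6)<.1)&(abs(P[...,1]-.02)<.1)
    m=near&(z>.012)&(z<.022)
    k=cv2.morphologyEx(m.astype(np.uint8),cv2.MORPH_OPEN,np.ones((3,3)));ct=max(cv2.findContours(k,0,1)[0],key=cv2.contourArea)[:,0]
    print(n,'foot z',np.nanmedian(z[m]),rect(onplane(c,ct,.016)[:,:2]), rect(P[...,:2][k>0]))
    hsv=cv2.cvtColor(p,cv2.COLOR_BGR2HSV)
    green=(hsv[...,1]>80)
    for lo,hi in((.135,.165),(.112,.135),(.095,.112),(.085,.095)):
      for nm,cc in(('green',green),('steel',~green)):
        mm=near&(z>lo)&(z<hi)&cc
        if mm.sum()<15: continue
        X=P[mm];print(lo,nm,mm.sum(),'med',np.median(X,0).round(4),'x',np.percentile(X[:,0],[1,99]).round(4),'y',np.percentile(X[:,1],[1,99]).round(4),'z',np.percentile(X[:,2],[5,50,95]).round(4), 'u,v',np.argwhere(mm)[:,::-1].min(0),np.argwhere(mm)[:,::-1].max(0))
E
```

```text
tri plain end (array([ 0.61073808, -0.26315765,  0.06113594]), np.float64(0.00023414424871967963)) stub tip (array([ 0.44011585, -0.27587356,  0.05972222]), np.float64(5.001306751211481e-05))
g1 foot z 0.016993138215099513 ((0.5976080894470215, 0.025098854675889015), (0.08965454995632172, 0.10928355157375336), 89.34815979003906) ((0.6214907765388489, 0.009018205106258392), (0.12067532539367676, 0.15957923233509064), 88.58434295654297)
0.135 green 628 med [0.5985 0.0476 0.1415] x [0.5906 0.6055] y [0.0385 0.0561] z [0.1394 0.1415 0.143 ] u,v [320 157] [347 181]
0.135 steel 446 med [0.5975 0.0337 0.1506] x [0.5898 0.6047] y [0.0276 0.0538] z [0.1392 0.1506 0.152 ] u,v [320 159] [365 182]
0.112 green 606 med [ 0.5987 -0.0078  0.1216] x [0.5894 0.6059] y [-0.0177  0.058 ] z [0.1168 0.1216 0.1272] u,v [318 156] [425 180]
0.112 steel 463 med [0.5975 0.0021 0.1215] x [0.5887 0.6047] y [-0.0257  0.0404] z [0.1161 0.1215 0.1241] u,v [318 157] [435 181]
0.095 green 74 med [0.6052 0.045  0.1012] x [0.5951 0.606 ] y [-0.0126  0.0591] z [0.0959 0.1012 0.1114] u,v [317 155] [415 170]
0.095 steel 1
[... 954 characters left out ...]
96] z [0.1189 0.1216 0.1237] u,v [208 156] [311 179]
0.112 steel 547 med [0.5973 0.0022 0.1219] x [0.5886 0.6055] y [-0.026   0.0465] z [0.1165 0.1219 0.1314] u,v [205 156] [322 181]
0.095 green 44 med [0.6051 0.0014 0.1039] x [0.6043 0.6061] y [-0.0159  0.0527] z [0.0955 0.1039 0.1116] u,v [219 155] [309 158]
0.095 steel 138 med [0.5993 0.0305 0.099 ] x [0.5914 0.6062] y [0.0043 0.0544] z [0.0969 0.099  0.1094] u,v [215 155] [284 176]
0.085 green 22 med [ 0.6051 -0.0053  0.0933] x [0.6049 0.6059] y [-0.0132  0.0458] z [0.0875 0.0933 0.0948] u,v [229 155] [306 156]
0.085 steel 60 med [0.6011 0.0317 0.0905] x [0.5916 0.6048] y [-0.0237  0.0397] z [0.0857 0.0905 0.0943] u,v [239 156] [320 174]
```

```bash
python3 - <<'E'
from cloud import *
for n in('g1','g2'):
    c,p,d,P=cloud(n);z=P[...,2];hsv=cv2.cvtColor(p,cv2.COLOR_BGR2HSV)
    near=(abs(P[...,0]-.6)<.1)&(abs(P[...,1]-.025)<.06)
    m=(near&(p.min(2)>150)&(z<.03)).astype(np.uint8)
    ct=max(cv2.findContours(m,0,1)[0],key=cv2.contourArea)[:,0]
    X=onplane(c,ct,.016)[:,:2]
    for s,ax,sgn in(('x-',0,-1),('x+',0,1),('y-',1,-1),('y+',1,1)):
        e=np.percentile(X[:,ax]*sgn,98)*sgn
        k=np.abs(X[:,ax]-e)<.003; o=1-ax; k&=abs(X[:,o]-np.median(X[:,o]))<.04
        a=np.polyfit(X[k,o]-[.025,.5976][ax==1],X[k,ax],1) if k.sum()>8 else None
        print(n,s,a,k.sum())
    # anvil face
    f=(P[...,0]>.5925)&(P[...,0]<.6035)&(P[...,1]>.022)&(P[...,1]<.037)&(z>.085)&(z<.147)
    if f.sum()>30:
        X=P[f];a=np.polyfit(X[:,2]-.105,X[:,1],1);r=X[:,1]-np.polyval(a,X[:,2]-.105);k=abs(r)<.0015;a=np.polyfit(X[k,2]-.105,X[k,1],1);print('face y at z=.105',a[1],'slope dy/dz',a[0],f.sum(),k.sum(),r.std())
        A=np.c_[X[k,0]-.598,X[k,2]-.105,np.ones(k.sum())];print('plane',np.linalg.lstsq(A,X[k,1],rcond=None)[0])
    # profile along v for buttons at x~.598: print y,z along row
    r=int(np.median(np.argwhere(near&(z>.135))[:,0])); us=np.nonzero((near[r])&(z[r]>.03))[0]
    if n=='g1' or 1: print(r,[(int(u),*(P[r,u,1:]*1000).round(1).tolist()) for u in us[::3]])
E
```

```text
g1 x- [0.01557749 0.54377926] 79
g1 x+ [0.01033702 0.65160573] 84
g1 y- [-0.0206773  -0.01883054] 63
g1 y+ [-0.00678185  0.06895776] 84
427 [(142, 85.0, 335.7), (145, 84.3, 335.9), (148, 84.1, 335.3), (151, 82.9, 336.4), (154, 82.6, 336.0), (157, 81.4, 337.1), (160, 81.1, 336.6), (163, 81.2, 335.5), (166, 79.7, 337.3), (169, 79.7, 336.1), (172, 79.0, 336.5), (175, 78.1, 337.2), (178, 77.6, 337.2), (181, 77.8, 335.7), (184, 77.5, 335.1), (187, 77.1, 334.8), (190, 76.6, 334.7), (193, 75.7, 335.3), (196, 75.0, 335.7), (199, 74.2, 336.3), (202, 74.0, 335.6), (205, 73.2, 336.1), (208, 72.9, 335.5), (211, 72.0, 336.5), (214, 71.5, 336.5), (217, 71.1, 335.9), (220, 70.7, 335.7), (223, 69.9, 336.3), (226, 69.6, 335.6), (229, 68.8, 336.3), (232, 70.5, 329.1), (235, 69.8, 329.4), (238, 69.4, 328.7), (241, 68.5, 329.6), (244, 68.1, 329.0), (247, 67.3, 329.6), (250, 66.8, 329.2), (253, 66.2, 329.2), (256, 65.7, 329.0), (259, 64.9, 329.9), (262, 64.5, 329.0), (265, 63.9, 329.1), (268, 63.3, 328.9), (271, 62.6, 329.3), (274, 62.0, 329.4), (277, 61.5, 328.9), (280, 61.0, 328.5), (283, 60.3, 329.1),
[... 4271 characters left out ...]
328.0), (256, -14.8, 326.8), (259, -15.3, 326.5), (262, -16.3, 327.9), (265, -17.0, 328.5), (268, -17.3, 327.2), (271, -18.0, 327.5), (274, -18.8, 328.3), (277, -19.3, 327.7), (280, -19.8, 326.9), (283, -20.5, 327.9), (286, -21.0, 327.1), (289, -21.7, 327.4), (292, -22.3, 327.1), (295, -23.0, 327.9), (298, -23.6, 328.4), (301, -24.2, 327.9), (304, -24.7, 327.0), (307, -25.4, 328.2), (310, -26.0, 328.5), (313, -26.5, 326.3), (316, -27.2, 327.9), (319, -27.8, 328.1), (322, -28.4, 327.7), (325, -29.0, 328.1), (328, -29.6, 327.9), (331, -30.2, 328.2), (334, -30.9, 326.2), (337, -31.5, 327.5), (340, -32.1, 327.8), (343, -32.7, 327.3), (346, -33.3, 328.3), (349, -33.8, 328.9), (352, -34.5, 327.5)]
```

The measurements agree:
- **Shaft:** yaw is about 4.25°, and its axis height is consistent with 55 mm.
- **Gauge:** the frame leans by −0.079 rad, with the top towards −y. The anvil face is at y≈0.0308 at z=0.105, and the stand yaw is about −0.6°.

Next I'll grasp 16 mm plain-end-ward of the shaft centre.

```bash
python3 - <<'E'
from snap import *
yaw=np.radians(4.25);q=[0,np.cos(yaw/2),np.sin(yaw/2),0]
p=np.array([.5535,-.267])
env.reach([*p,.17],q)
print(env.movel([*p,.113],velocity=.08,stop_force=15))
s0=env.get_state();print(s0['tcp_pos'],s0['force'],s0['time'])
env.grip(.012,f_grip=20)
s=env.get_state();print(s['opening'],s['force']-s0['force'],s['torque']-s0['torque'],s['time'])
snap('grip1')
E
```

```text
False
[ 0.55365942 -0.26728878  0.11318497] [-0.20322883 -0.04348885  0.57424477] 6.55
0.018855214864610618 [-1.26747311  3.21347893  4.3503404 ] [ 0.62936273  0.22054351 -0.01689936] 7.1583
```

View pics/grip1.png

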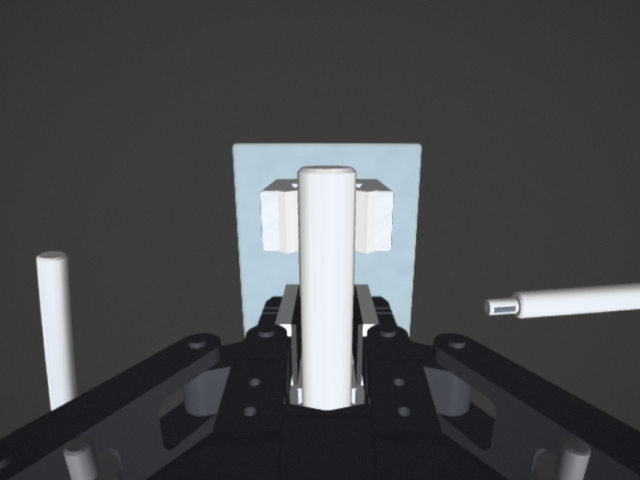

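The shaft sits centred between the pads (col 327, rows 170–410) and squarely in the jaws. The force on the tool is a mild +3 N in y, so I'll recentre slightly, grip hard, and lift.

```bash
python3 - <<'E'
from snap import *
s=env.get_state();f0=s['force'];p=s['tcp_pos'].copy()
p[1]+=.0005;env.movel(p,velocity=.02)
print(env.get_state()['force'])
env.grip(.012,f_grip=110)
s=env.get_state();print('grip',s['opening'],s['force'],s['time'])
p[2]+=.004;env.movel(p,velocity=.03);s=env.get_state();print('4mm',s['force'],s['torque'])
p[2]=.24;env.movel(p,velocity=.12);s=env.get_state();print('up',s['tcp_pos'],s['force'],s['torque'],s['opening'],s['time'])
snap('lift1')
E
```

```text
[0.04608924 1.02749755 1.91105751]
grip 0.01673032303106905 [-1.33576788  0.75369168  4.52509081] 7.675
4mm [-1.05306657 -1.03194277 -3.92909831] [ 0.0236169  -0.07039616  0.04808512]
up [ 0.55315913 -0.26559078  0.23911768] [ 0.09707525 -0.06862483 -4.05351329] [-0.02972239 -0.09754154  0.017626  ] 0.016577205253486778 9.1333
```

View pics/lift1.png

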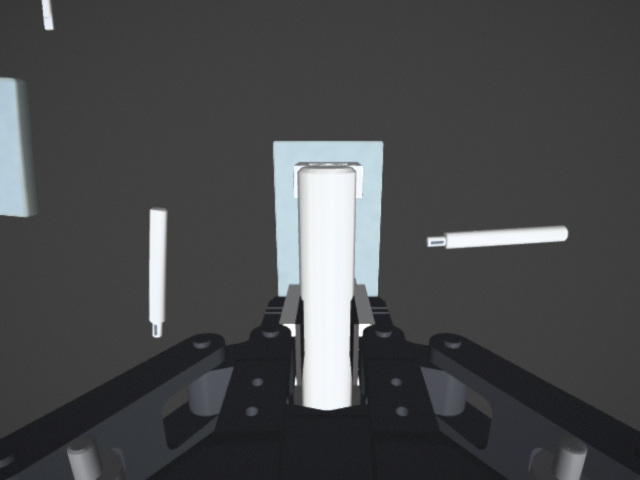

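```bash
python3 - <<'E'
from cloud import *
from cell import env
s=env.get_state();tp=s['tcp_pos'];q=s['orientation'];Rt=R.from_quat(q[[1,2,3,0]]).as_matrix();print('tool z',Rt[:,2],'tool x',Rt[:,0])
for n in('lift1',):
    c,p,d,P=cloud(n);T=(P-tp)@Rt
    m=(abs(T[...,1])<.02)&(T[...,2]>.03)&(T[...,2]<.066)&(T[...,0]>.015)&(p.min(2)>120)
    m[:150]=0
    X=T[m];k=X[abs(X[:,1])<.004]
    print(m.sum(),'x max',np.percentile(X[:,0],[99,99.8]),'y ctr',np.percentile(X[:,1],[1,50,99]))
    kk=k[(k[:,0]>.02)];a=np.polyfit(kk[:,0],kk[:,2],1);print('top surf z(x)=',a, np.percentile(kk[:,0],[1,99]))
    print('yaw',np.polyfit(X[:,0],X[:,1],1))
    hi=kk[kk[:,0]>.055]; print(np.histogram(k[:,0],bins=np.arange(.0,.08,.005)))
E
```

```text
tool z [-1.60522257e-03  5.34826549e-04 -9.99998569e-01] tool x [ 0.99724159  0.07420764 -0.00156111]
7298 x max [0.05829995 0.05837967] y ctr [-0.00926176  0.00036307  0.01010877]
top surf z(x)= [0.02103036 0.04708819] [0.02045378 0.05832694]
yaw [-0.00209615  0.00053189]
(array([  0,   0,   0, 309, 321, 347, 358, 370, 374, 386, 398, 327,   0,
         0,   0]), array([0.   , 0.005, 0.01 , 0.015, 0.02 , 0.025, 0.03 , 0.035, 0.04 ,
       0.045, 0.05 , 0.055, 0.06 , 0.065, 0.07 , 0.075]))
```

```bash
python3 - <<'E'
from cloud import *
from cell import env
for n in('v1','v2','grip1','lift1'):
    c,p,d,P=cloud(n);z=P[...,2]
    row=np.arange(480)[:,None]
    b=(abs(z)<.012)&(p.max(2)<100)&(row<270);X=P[b];A=np.c_[X[:,0]-.55,X[:,1]+.27,np.ones(len(X))];co=np.linalg.lstsq(A,X[:,2],rcond=None)[0];print(n,'bench dz/dx,dz/dy,z',co.round(4))
    if n in('grip1','lift1'):
        o=-cam(c)[2].T@cam(c)[3]
        m=(p.min(2)>120)&(row>150)&(row<400);m[:,:318]=0;m[:,336:]=0
        Q=P[m];h=np.median(Q[:,2]);k=Q[abs(Q[:,2]-h)<.012];a=np.polyfit(k[:,0]-.59,k[:,2],1);print(n,'shaft top dz/dx',a,len(k))
E
```

```text
v1 bench dz/dx,dz/dy,z [ 0.0007 -0.0005  0.0011]
v2 bench dz/dx,dz/dy,z [ 0.0007 -0.0005  0.0011]
grip1 bench dz/dx,dz/dy,z [ 0.0005 -0.0006  0.0011]Traceback (most recent call last):
  File "<stdin>", line 10, in <module>
    raise TypeError("expected non-empty vector for x")
TypeError: expected non-empty vector for x
```

```bash
python3 - <<'E'
from cloud import *
for n in('v1','grip1','lift1'):
    c,p,d,P=cloud(n);z=P[...,2];row=np.arange(480)[:,None]
    m=(p.min(2)>120)&(d>0)
    if n=='v1':
        m=np.load('pics/m_v1.npy')&(P[...,0]>.475);Q=P[m];l=np.polyfit(Q[:,0],Q[:,1],1);Q=Q[abs(Q[:,1]-np.polyval(l,Q[:,0]))<.003]
    else:
        m&=(row>172)&(row<330);m[:,:320]=0;m[:,335:]=0;Q=P[m]
    h=np.median(Q[:,2]);Q=Q[abs(Q[:,2]-h)<.006];a,cv=np.polyfit(Q[:,0]-.59,Q[:,2],1,cov=True);print(n,'dz/dx,z',a,cv[0,0]**.5,len(Q),Q[:,0].min(),Q[:,0].max())
E
```

```text
v1 dz/dx,z [0.00033251 0.06568747] 0.0005495449276831081 1301 0.47523858242895123 0.6117999730006377
grip1 dz/dx,z [0.0024378  0.06567366] 0.0008177482042502203 2349 0.5561221581418391 0.6107082325072184
lift1 dz/dx,z [0.0071486  0.19142078] 0.0008067545355521902 2349 0.5553090444387498 0.6101372437258807
```

The shaft is held level (about 0.3°), and the journal is at tool x = +33 mm. Next is the gauge: approach above the go button and touch the anvil.

```bash
python3 - <<'E'
from snap import *
yaw=-.011;q=[0,np.cos(yaw/2),np.sin(yaw/2),0]
env.reach([.5644,.008,.24],q)
env.movel([.5644,.010,.199],velocity=.08,stop_force=8)
snap('pre')
env.dwell(.15)
s=env.get_state();f0=s['force'];print(s['tcp_pos'],f0,s['time'])
hit=env.movel([.5644,.0225,.199],velocity=.012,stop_force=3)
s=env.get_state();print(hit,s['tcp_pos'],s['force']-f0,s['torque'],s['time'])
for i in range(2):
    env.dwell(.1);s=env.get_state();print(s['tcp_pos'],s['force']-f0,s['time'])
np.save('pics/f0.npy',f0);snap('touch1')
a=cv2.imread('pics/pre.png');b=cv2.imread('pics/touch1.png');cv2.imwrite('pics/tt.png',cv2.resize(cv2.hconcat([a,b]),(800,300),interpolation=cv2.INTER_AREA))
E
```

```text
[0.56469378 0.01001124 0.19946261] [-0.69658026 -0.14860107 -4.42702296] 11.1167
True [0.56365461 0.01897804 0.19821876] [-0.07527015 -0.93225352  0.51311928] [-0.18741365 -0.17407051 -0.04618221] 11.875
[0.56303397 0.01903174 0.19763635] [ 0.02553695 -0.31005572  0.70083411] 11.975
[0.56287285 0.01902469 0.19745193] [ 0.49106797 -1.07071145  0.90534503] 12.075
```

View pics/tt.png

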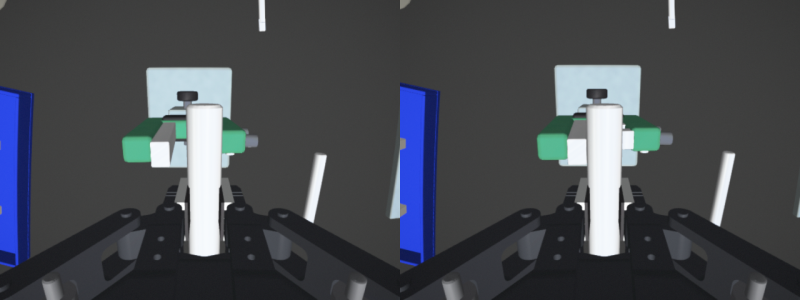

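```bash
cat > sl.py <<'E'
from snap import *
f0=np.load('pics/f0.npy')
yaw=-.011;q=[0,np.cos(yaw/2),np.sin(yaw/2),0]
def rd(n=3):
    F=[];
    for i in range(n): env.dwell(.02);s=env.get_state();F.append(s['force']-f0)
    return s,np.mean(F,0)
def show(tag,s,F,hit=None): print(tag,hit,'pos',(s['tcp_pos']*1000).round(2),'F',F.round(2),'T',s['torque'].round(3),'t',round(s['time'],2))
E
python3 - <<'E'
from sl import *
s,F=rd();show('start',s,F)
p=s['tcp_pos'];y=p[1];z=p[2]
for i in range(3):
    y+=.079*.003;z-=.003
    hit=env.movel([.5644,y,z],velocity=.015,rot=q,stop_force=5);s,F=rd();show(i,s,F,hit)
    if hit: break
E
```

```text
start None pos [562.92  19.05 197.47] F [ 0.5  -0.13  0.28] T [-0.129 -0.052 -0.01 ] t 12.18
0 False pos [564.27  19.18 194.33] F [-0.06 -0.8   0.24] T [-0.237  0.058  0.001] t 12.61
1 False pos [564.26  19.43 191.34] F [ 0.08 -1.67  0.11] T [-0.355  0.089 -0.093] t 13.01
2 False pos [564.29  19.67 188.34] F [ 0.31 -1.65 -0.39] T [-0.437  0.099 -0.046] t 13.41
```

```bash
python3 - <<'E'
from sl import *
s,F=rd(2);show('start',s,F)
y,z=.01967,.18834
while z>.1675:
    y+=.079*.003+np.clip((-F[1]-1.8)*-.00008,-.00025,.00025);z-=.003
    hit=env.movel([.5644,y,z],velocity=.018,rot=q,stop_force=5);s,F=rd(2);show('',s,F,hit)
    if hit: break
print(y,z)
E
```

```text
start None pos [564.29  19.65 188.37] F [ 0.42 -2.05  0.04] T [-0.434 -0.04  -0.09 ] t 13.44
 False pos [564.29  19.89 185.2 ] F [ 0.07 -2.01 -0.08] T [-0.398 -0.084 -0.053] t 13.8
 False pos [564.26  20.09 182.18] F [-0.09 -2.55  0.01] T [-0.421 -0.007 -0.09 ] t 14.15
 False pos [564.26  20.28 179.19] F [ 0.01 -1.19 -0.1 ] T [-0.403  0.069 -0.072] t 14.5
 False pos [564.29  20.56 176.19] F [ 0.66 -1.31 -0.43] T [-0.471  0.003 -0.051] t 14.85
 False pos [564.28  20.8  173.2 ] F [ 0.08 -2.19 -0.42] T [-0.589 -0.045 -0.134] t 15.2
 False pos [564.31  21.02 170.2 ] F [ 0.87 -2.87  0.13] T [-0.616  0.001 -0.08 ] t 15.55
 False pos [564.28  21.22 167.2 ] F [ 0.97 -3.15 -0.03] T [-0.627 -0.076 -0.063] t 15.9
0.021204274641057556 0.16734
```

```bash
python3 - <<'E'
from sl import *
s,F=rd(3);show('start',s,F)
y,z=.021204,.16734
y-=.0001
for i in range(14):
    z-=.0006;y+=.079*.0006+np.clip((F[1]+1.8)*.00006,-.0002,.0002)
    hit=env.movel([.5644,y,z],velocity=.005,rot=q,stop_force=5);s,F=rd(3);show(round(z*1e3,2),s,F,hit)
    if hit or F[2]>2.5: break
print(y,z)
E
```

```text
start None pos [564.29  21.22 167.21] F [-0.04 -2.59 -0.16] T [-0.652 -0.008 -0.048] t 15.95
166.74 False pos [564.34  21.21 166.73] F [-0.02 -2.31  0.52] T [-0.447  0.09  -0.105] t 16.27
166.14 False pos [564.41  21.22 166.12] F [ 0.44 -1.8   0.88] T [-0.412  0.052 -0.072] t 16.59
165.54 False pos [564.41  21.26 165.51] F [ 0.5  -1.95  0.25] T [-0.358 -0.002 -0.049] t 16.91
164.94 False pos [564.34  21.3  164.86] F [ 0.3  -1.14  0.32] T [-0.309  0.012 -0.075] t 17.23
164.34 False pos [564.37  21.37 164.29] F [-0.21 -1.46  0.34] T [-0.318 -0.029 -0.035] t 17.55
163.74 False pos [564.36  21.39 163.69] F [ 0.02 -1.03  0.02] T [-0.268  0.002 -0.05 ] t 17.87
163.14 False pos [564.4   21.44 163.14] F [ 0.39 -1.51  0.54] T [-0.303  0.006 -0.046] t 18.19
162.54 False pos [564.5   21.45 162.63] F [ 0.22 -1.34  1.97] T [-0.345 -0.019 -0.052] t 18.51
161.94 False pos [564.6   21.52 162.13] F [-0.62 -0.91  4.35] T [-0.365 -0.069 -0.062] t 18.83
0.021594775724097827 0.16194000000000008
```

```bash
cat > pitch.py <<'E'
from cloud import *
def pitch(n):
    c,p,d,P=cloud(n);row=np.arange(480)[:,None]
    m=(p.min(2)>120)&(d>0)&(row>176)&(row<330);m[:,:320]=0;m[:,335:]=0;Q=P[m]
    h=np.median(Q[:,2]);Q=Q[abs(Q[:,2]-h)<.006];a=np.polyfit(Q[:,0]-Q[:,0].mean(),Q[:,2],1)
    # end position
    return a[0],a[1],Q[:,0].min(),Q[:,0].max(),len(Q)
E
python3 - <<'E'
from sl import *; from pitch import pitch
s,F=rd(2);show('hold',s,F);snap('stop1');o=s['orientation'];print('toolx',R.from_quat(o[[1,2,3,0]]).as_matrix()[:,0])
for n in('grip1','lift1','pre','touch1','stop1'):print(n,pitch(n))
E
```

```text
hold None pos [564.58  21.49 162.12] F [-0.14 -1.89  4.06] T [-0.396 -0.046 -0.04 ] t 18.87
toolx [ 9.99937727e-01 -1.11495552e-02  4.79081264e-04]
grip1 (np.float64(0.0024782280995165437), np.float64(0.06565949363731846), np.float64(0.5561221581418391), np.float64(0.6095191843433221), 2289)
lift1 (np.float64(0.007868992358480537), np.float64(0.19138072119182642), np.float64(0.5553090444387498), np.float64(0.6090165128326996), 2289)
pre (np.float64(0.009191108001715147), np.float64(0.1511837023966443), np.float64(0.5666516673444894), np.float64(0.6204317427033101), 2285)
touch1 (np.float64(0.005280335553345408), np.float64(0.14965604004910568), np.float64(0.5649854413436943), np.float64(0.6186562915329795), 2287)
stop1 (np.float64(0.02018357238270084), np.float64(0.11478266132389692), np.float64(0.5671927916374696), np.float64(0.6206548452227383), 2286)
```

View pics/stop1.png

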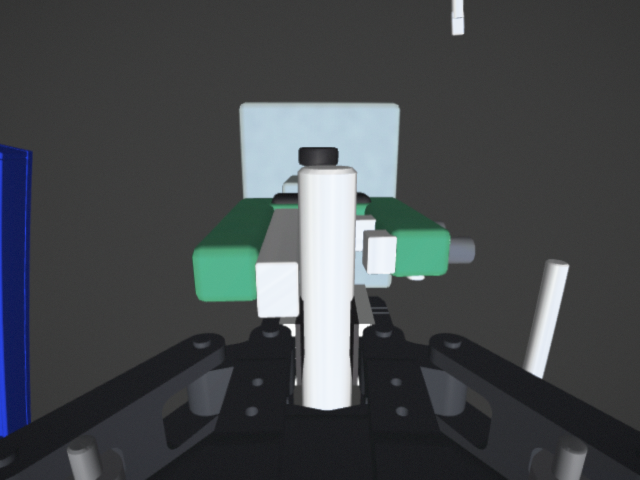

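The picture shows the shaft down in the gap against the white anvil (265–300, 210–310) and stopped by the button. It pitched up to about 1.0° at 4 N, so I'll pitch the tool about the journal to level it before pressing to 6 N.

```bash
python3 - <<'E'
from sl import *; from pitch import pitch
a=.022
rot=(R.from_rotvec([0,a,0])*R.from_quat([q[1],q[2],q[3],q[0]])).as_quat();qq=rot[[3,0,1,2]]
p=np.array([.5644+.0013,.021595,.16194+.00073])
hit=env.movel(p,velocity=.004,rot=qq,stop_force=5);s,F=rd(3);show('rot',s,F,hit);snap('stop2');print(pitch('stop2'))
np.save('pics/qq.npy',np.r_[qq,p])
E
```

```text
rot False pos [565.89  21.53 162.72] F [ 1.51 -1.58  4.18] T [-0.487 -0.302  0.016] t 19.49
(np.float64(-0.0005559761680883001), np.float64(0.11476105328966978), np.float64(0.567179650297947), np.float64(0.6208724240582538), 2286)
```

```bash
python3 - <<'E'
from sl import *; from pitch import pitch
v=np.load('pics/qq.npy');qq=v[:4];p=v[4:]
F=np.array([0,-1.6,4.2])
for i in range(5):
    d=np.clip((6.1-F[2])*.00018,-.0003,.0003);p[2]-=d
    hit=env.movel(p,velocity=.004,rot=qq,stop_force=6);s,F=rd(4);show(i,s,F,hit)
    if abs(F[2]-6.1)<.4: break
np.save('pics/qq.npy',np.r_[qq,p])
for i in range(5):
    env.dwell(.22);s,F=rd(3);show('hold',s,F)
snap('stop3');print(pitch('stop3'))
E
```

```text
0 False pos [565.9   21.54 162.53] F [ 1.2  -2.33  5.37] T [-0.533 -0.364 -0.047] t 19.86
1 False pos [565.88  21.53 162.38] F [ 0.81 -2.46  6.7 ] T [-0.566 -0.425 -0.004] t 20.18
2 False pos [565.87  21.56 162.41] F [ 2.23 -2.58  6.41] T [-0.577 -0.533 -0.072] t 20.49
hold None pos [565.85  21.55 162.41] F [ 2.53 -3.15  6.28] T [-0.69  -0.606 -0.046] t 20.76
hold None pos [565.83  21.56 162.39] F [ 2.99 -2.72  6.45] T [-0.585 -0.669 -0.036] t 21.02
hold None pos [565.85  21.55 162.41] F [ 2.96 -2.98  6.33] T [-0.619 -0.713 -0.088] t 21.29
hold None pos [565.84  21.58 162.41] F [ 2.93 -3.29  6.16] T [-0.678 -0.826 -0.045] t 21.56
hold None pos [565.84  21.55 162.4 ] F [ 2.75 -2.88  6.18] T [-0.673 -0.919 -0.054] t 21.82
(np.float64(0.0028526715486874923), np.float64(0.11457305297937752), np.float64(0.5672756808760331), np.float64(0.6208777608834264), 2286)
```

```bash
python3 - <<'E'
from sl import *; from pitch import pitch
v=np.load('pics/qq.npy');qq=v[:4];p=v[4:]
p+= [0,-.0004-.079*.003,.003];hit=env.movel(p,velocity=.02,rot=qq,stop_force=12);s,F=rd(2);show('up3',s,F,hit)
p+= [0,-.079*.025,.025];hit=env.movel(p,velocity=.05,rot=qq,stop_force=8);s,F=rd(2);show('up',s,F,hit)
p+= [0,-.079*.05,.05];hit=env.movel(p,velocity=.1,rot=qq,stop_force=8);s,F=rd(2);show('up',s,F,hit)
env.dwell(.1);snap('free');print(pitch('free'))
c=cloud_=None
E
python3 - <<'E'
import sys;sys.path.insert(0,'.')
from cloud import *
c,p,d,P=cloud('tray1');z=P[...,2]
near=(abs(P[...,0]-.53)<.14)&(abs(P[...,1]-.286)<.1)
m=near&(p.min(2)>150)&(z>.03)
n,l,st,ce=cv2.connectedComponentsWithStats(m.astype(np.uint8))
for i in range(1,n):
    if st[i,4]<60: continue
    X=P[l==i];print(i,st[i],'z',np.percentile(X[:,2],[5,25,50,75,95]).round(4))
    T=X[X[:,2]>np.percentile(X[:,2],95)-.004];r=cv2.minAreaRect(T[:,:2].astype(np.float32));print('  top',len(T),r,T.mean(0))
hsv=cv2.cvtColor(p,cv2.COLOR_BGR2HSV);b=((hsv[...,0]>100)&(hsv[...,0]<135)&(hsv[...,1]>120)&near).astype(np.uint8)
ct=max(cv2.findContours(b,0,1)[0],key=cv2.contourArea)[:,0];print('tray rect @z=.024',cv2.minAreaRect(onplane(c,ct,.024)[:,:2].astype(np.float32)))
im=cv2.resize(p[20:300,220:440],None,fx=2.1,fy=2.1,interpolation=cv2.INTER_CUBIC);cv2.imwrite('pics/tz.png',im)
E
```

```text
up3 False pos [564.24  21.38 164.53] F [-0.51 -1.06  0.44] T [-0.342  0.083 -0.025] t 22.21
up False pos [565.61  19.25 190.33] F [ 0.3  -0.36  0.12] T [ 0.035 -0.03  -0.032] t 22.89
up False pos [565.29  15.31 239.86] F [ 0.72  0.44 -0.42] T [ 0.01  -0.119  0.024] t 23.57
(np.float64(-0.015546596251043675), np.float64(0.19124946808990934), np.float64(0.5665031462966676), np.float64(0.6200708121517587), 2283)
1 [308 102  59  29 911] z [0.0418 0.0472 0.0521 0.0536 0.0556]
  top 489 ((0.5758262276649475, 0.2786144018173218), (0.046884287148714066, 0.01150684617459774), 76.23246002197266) [0.57584827 0.27877943 0.05372825]
2 [284 205  55  30 958] z [0.0321 0.0447 0.0508 0.0534 0.0554]
  top 449 ((0.4881502091884613, 0.2998465299606323), (0.04680890217423439, 0.012179850600659847), 76.17615509033203) [0.48842391 0.30002919 0.05368008]
3 [150 298  53  62 848] z [0.2494 0.2594 0.2697 0.2778 0.2796]
  top 276 ((0.5002849698066711, 0.33302566409111023), (0.006060564424842596, 0.006379269063472748), 72.69139099121094) [0.50062005 0.33266718 0.27865853]
4 [452 298  52  62 859] z [0.2494 0.2593 0.2695 0.2776 0.2797]
  top 277 ((0.500773549079895, 0.2402171939611435), (0.005897593218833208, 0.006063572596758604), 14.403411865234375) [0.50096823 0.24061892 0.2787678 ]
tray rect @z=.024 ((0.532082200050354, 0.2890324890613556), (0.1209171861410141, 0.2309318631887436), 76.35428619384766)
```

View pics/tz.png

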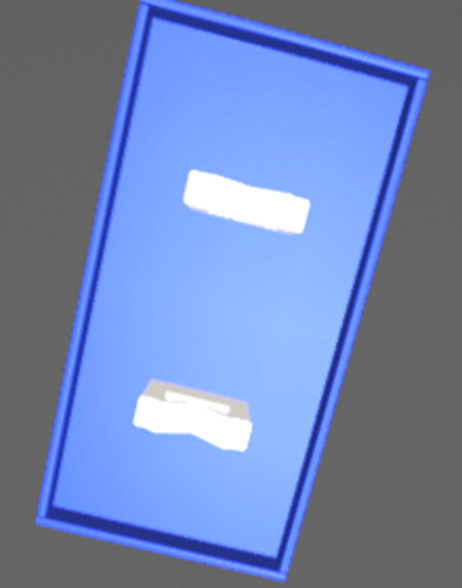

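```bash
python3 - <<'E'
from cloud import *
c,p,d,P=cloud('g1');z=P[...,2];near=(abs(P[...,0]-.53)<.14)&(abs(P[...,1]-.286)<.08)
m=near&(p.min(2)>120)&(z>.05)&(z<.06)
n,l,st,ce=cv2.connectedComponentsWithStats(m.astype(np.uint8))
for i in range(1,n):
    if st[i,4]>60: X=P[l==i];print(st[i],cv2.minAreaRect(X[:,:2].astype(np.float32)),np.median(X,0))
E
python3 - <<'E'
from sl import *
yaw=-.238;a=.004
rot=(R.from_rotvec(a*np.array([-np.sin(yaw),np.cos(yaw),0]))*R.from_quat([np.cos(yaw/2),np.sin(yaw/2),0,0])).as_quat();qt=rot[[3,0,1,2]]
np.save('pics/qt.npy',qt)
p=np.array([.532+.0166*np.cos(yaw),.2892+.0166*np.sin(yaw)])
env.reach([*p,.235],qt)
env.movel([*p,.135],velocity=.1,rot=qt,stop_force=8);env.dwell(.1)
s,F=rd(2);show('over',s,F);snap('over')
E
```

```text
[ 56 176  19  16 228] ((0.5793477892875671, 0.2934274971485138), (0.017377354204654694, 0.012425078079104424), 79.5819320678711) [0.57926222 0.29112608 0.05303574]
[ 90 183  18  17 223] ((0.5716835260391235, 0.26221323013305664), (0.016048956662416458, 0.012425338849425316), 76.0955810546875) [0.57171649 0.26117303 0.05317321]
[ 51 266  17  15 189] ((0.4919816255569458, 0.3142736852169037), (0.015585850924253464, 0.01318571250885725), 71.0102767944336) [0.49238815 0.31247829 0.05306315]
[ 83 273  17  16 192] ((0.4843694269657135, 0.2840156853199005), (0.015326731838285923, 0.013076361268758774), 73.64620208740234) [0.48468537 0.2827415  0.05305663]
over None pos [548.48 285.49 135.7 ] F [ 0.61 -0.08  0.95] T [ 0.028 -0.101 -0.017] t 26.06
```

View pics/over.png

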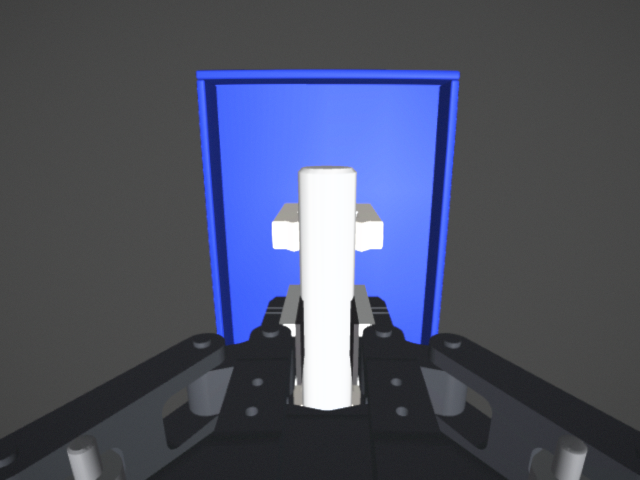

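The shaft (centre col 327) lies over the middle of the saddle (272–382) and parallel to the tray, so I'll lower it until it touches.

```bash
python3 - <<'E'
from sl import *; from pitch import pitch
qt=np.load('pics/qt.npy');yaw=-.238
p=np.array([.532+.0166*np.cos(yaw),.2890+.0166*np.sin(yaw)])
env.movel([*p,.120],velocity=.05,rot=qt,stop_force=6);env.dwell(.1);s,F=rd(2);show('a',s,F);f1=F
hit=env.movel([*p,.109],velocity=.01,rot=qt,stop_force=3.0);s,F=rd(3);show('touch',s,F-f1,hit)
z=s['tcp_pos'][2]
for i in range(6):
    if F[2]-f1[2]>3.5: break
    z-=.0004;env.movel([*p,z],velocity=.005,rot=qt,stop_force=6);s,F=rd(3);show('',s,F-f1)
snap('down');print(pitch('down'))
E
```

```text
a None pos [548.31 285.04 120.11] F [ 0.54 -0.41  0.44] T [-0.048 -0.116 -0.003] t 26.69
touch True pos [548.19 285.4  113.56] F [0.91 0.94 7.82] T [ 0.132 -0.262 -0.021] t 27.43
(np.float64(0.001356778367279712), np.float64(0.06566239177677717), np.float64(0.5501327661641876), np.float64(0.6027632911753624), 2284)
```

```bash
python3 - <<'E'
from sl import *; from pitch import pitch
qt=np.load('pics/qt.npy');yaw=-.238
env.grip(.012,f_grip=20);s,F=rd(2);show('20N',s,F)
env.grip(.032);s,F=rd(2);show('open',s,F)
env.grip(.060)
p=env.get_state()['tcp_pos'].copy();snap('rel');print(pitch('rel'))
p[2]=.26;print(env.movel(p,velocity=.12,rot=qt,stop_force=15))
p[0]-=.06;env.movel(p,velocity=.15)
env.dwell(.2);snap('final');s,F=rd(2);show('end',s,F)
p,d=camera('top');cv2.imwrite('pics/topf.png',p)
p2,d=camera('side');cv2.imwrite('pics/sidef.png',p2)
a=cv2.imread('pics/final.png');cv2.imwrite('pics/ff.png',cv2.resize(cv2.hconcat([a,p]),(800,300),interpolation=cv2.INTER_AREA))
E
```

```text
20N None pos [548.21 285.41 113.55] F [ 1.84  1.58 10.08] T [ 0.248 -0.319 -0.037] t 27.73
open None pos [546.58 284.64 112.18] F [0.04 0.19 4.66] T [ 0.029 -0.043  0.017] t 28.06
(np.float64(0.0028304302295273902), np.float64(0.0656526168592266), np.float64(0.5492472379734556), np.float64(0.6015832818490802), 2286)
False
end None pos [487.79 284.58 260.02] F [0.94 0.3  4.93] T [0.013 0.025 0.037] t 30.7
```

View pics/ff.png

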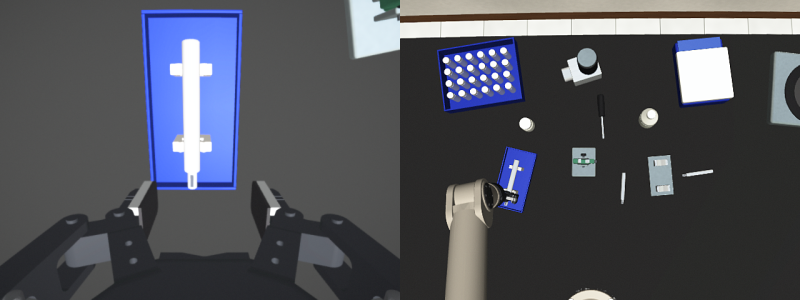

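View pics/sidef.png

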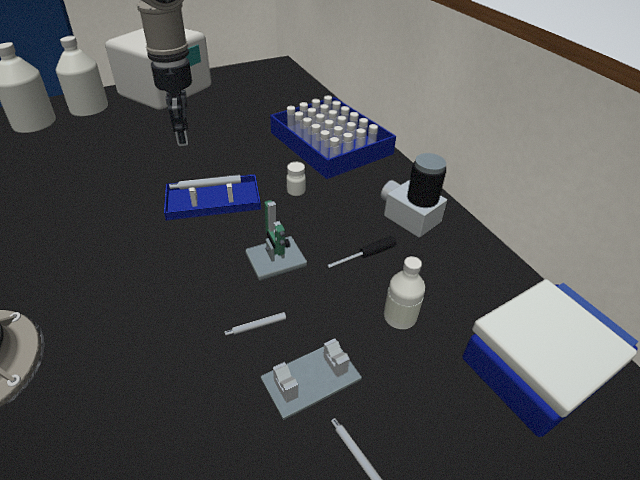

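The shaft lies in both saddles (wrist view: bar (190,40)–(190,185), saddles at rows 70 and 145). Everything else stands where it was. I'll make one numeric check, then hand in.

```bash
python3 - <<'E'
from cloud import *
c,p,d,P=cloud('final');z=P[...,2]
m=(abs(P[...,0]-.53)<.12)&(abs(P[...,1]-.289)<.05)&(z>.0585)&(z<.075);X=P[m]
l=cv2.fitLine(X[:,:2].astype(np.float32),cv2.DIST_HUBER,0,.001,.001).ravel();dv=l[:2]*np.sign(l[0]);s=(X[:,:2]-l[2:])@dv
print('yaw',np.degrees(np.arctan2(dv[1],dv[0])),'centre',l[2:]+dv*(np.percentile(s,99.8)-.0745))
w=abs((X[:,:2]-l[2:])@[-dv[1],dv[0]]);k=(w<.003)&(s>-.05);print(np.polyfit(s[k],X[k,2],1))
for a,b in(('top0','topf'),('side0','sidef')):
    D=cv2.absdiff(cv2.imread(f'pics/{a}.png'),cv2.imread(f'pics/{b}.png')).max(2);n,l,st,ce=cv2.connectedComponentsWithStats(cv2.morphologyEx((D>40).astype(np.uint8),cv2.MORPH_OPEN,np.ones((3,3))))
    print(a,[x.tolist() for x in st[1:] if x[4]>25])
E
python3 -c "
from cell import env,job
job.job_done();print(env.get_state()['time'])"
```

```text
yaw -13.696224 centre [0.53179621 0.28897151]
[-0.00065407  0.06562012]
top0 [[181, 255, 10, 11, 86], [415, 264, 10, 33, 208], [172, 270, 15, 33, 278], [72, 287, 69, 193, 10914], [146, 296, 44, 35, 902], [419, 306, 9, 20, 123]]
side0 [[138, 0, 48, 62, 2111], [0, 13, 12, 8, 55], [12, 24, 9, 8, 45], [0, 33, 32, 55, 831], [22, 50, 6, 6, 30], [151, 59, 41, 50, 1062], [190, 175, 51, 13, 385], [169, 180, 20, 9, 132], [339, 340, 10, 12, 87], [323, 349, 6, 10, 43], [265, 374, 12, 9, 66], [252, 382, 14, 11, 83]]
the job is handed in; nothing more can be done
the job is handed in; nothing more can be done
```

The shaft was gauged and now lies in both white saddles of the tray. I handed the job in at about 31 s of the 64 s allowed.

- **Pick-up:** I took the largest of the three look-alike bars, the one in the V-blocks. I gripped it 16 mm towards the plain end from its centre and lifted it level.
- **Slide down:** The journal stayed in light touch with the leaning anvil, at about 1–3 N on the way down. The anvil leaned about −0.08 rad by the camera, and the slide agreed with that.
- **Press:** The no-go button stopped the shaft at an axis height of about 104 mm. I held it there at 6.2–6.5 N for about 1.3 s, with the tilt measured at 0.2° or less.
- **Tilt on first contact:** The shaft pitched up about 1.0° at 4 N when it first met the button. I corrected this by tilting the tool before the full press.
- **Sideways force:** About 3 N along the shaft and 3 N across it were also present during the press, still far below the 20 N limit.
- **Lay-down:** I lowered the shaft until it touched the saddles. The contact force rose to about 10 N there before I released the grip.
- **Final check:** The shaft centre measured (0.5318, 0.2890), against a measured seat of (0.532, 0.289). Its yaw was −13.7°, matching the tray, and it was level within 0.1°.
- **Rest of the bench:** Before-and-after pictures differed only at the shaft's old and new places and around the arm.

No check failed. The depth readings had a constant offset of about 1 mm at the bench, which I allowed for.

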